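# Lift a muffin with the kitchen tongs

### The arm

A 7-joint arm with a two-finger parallel gripper is mounted at the origin on a cart in front of the work surface, level with it; the furniture and walls round the work are solid. World frame = base frame: x ahead of the robot, y to its left, z up, the work surface at z = 0. Lengths are in m, angles in rad, forces in N, time in s.
With the tool pointing down it reaches from about 0.35 to 0.9 m from the base axis. Payload 8.1 kg.
Tool frame: the origin (TCP) lies between the finger pads; the fingertips stand 19 mm ahead of it and the grasp point (between the pads) is the TCP; z points along the fingers, y is the line along which they close (so a half turn about z gives the same grasp; the last joint's range is limited). The gripper opens to 85 mm and grips with 20 to 120 N. Pads are 22 mm wide; open, the fingers measure 114 mm over their backs; the gripper's body (76 mm by 85 mm) begins 54 mm behind the grasp point. The pads swing forward as they close: fully open they stand 13 mm farther back than shut.
Start: joints at [-0.103, 0.434, 0.025, 1.573, -0.012, 1.134, -0.075], TCP at [0.625, -0, 0.25] pointing down, gripper open.
Joint ranges: [-2.62, 2.62], [-0.44, 2.09], [-1.27, 1.32], [0.08, 2.57], [-1.32, 4.46], [0.12, 2], [-2.74, 2.74]. Speed limits (rad/s): [2.22, 2.22, 3.01, 3.01, 3.14, 3.14, 3.14].

### API

Orientations are given as a unit quaternion [w, x, y, z].
In Python, from plant import * gives the robot as it stands.
- The arm moves only by the tool carry_out, never from a script. Its arguments are lists of equal length, an entry for each row: "hand": the closure, from 0 (fully open) to 1 (shut); "translation": the shift along the world's x, y, z in m, a list of three; "twist": the turn about the world's z in degrees. In form: {"hand": [hand, ...], "translation": [[dx, dy, dz], ...], "twist": [twist, ...]}. A call has exactly 5 rows; each row shifts and turns the commanded pose from where the row before left it; what a row does not reach is not made up. A row lasts 1/8 s, in which the tool goes at most 62.5 mm and 10.7 degrees, less where a joint would pass 70% of its speed; a pose out of reach is approached as far as the arm can. A call is refused whole if a number of a shift passes 0.0625 or a number of a turn 10.7, either way. A call with a gripper value outside its range is refused whole. The fingers move at their own pace and stop on an object; "force" is the grip in N (left out, the last holds). Time passes only in rows, so rows that do not move let the fingers close, or fill a call up. It gives the time, the measured TCP pose, the force, the opening and the grip force at its end, in the units of the state.
- state(): the state, without advancing time (a new reading comes with each control period).
- read_camera(name): name is "scene" or "side" or "wrist"; returns a dict with "pixels" (480x640x3 uint8, blue, green, red), "fx", "fy", "cx", "cy" (pixels), "camera_from_world" (4x4, takes a point from world to camera coordinates). Camera axes: x right, y down, z forward; pixel columns grow to the right and rows downward; lengths in m; the calibration is good to about 2 mm. A picture is of the moment at which its call begins. There is no depth.
- sign_off(): hands the job in; it is judged then, once.
Trained networks look in the newest picture that a camera, given by its name, has taken for a name from the list of things; names that differ only in an ending like _2 or _b are one class to them, and where a whole thing is asked for, a point or a joint stands for the part that bears it (a point fixed in the world has none). Each returns a list of dicts, best first, with "score" (0 to 1); they miss things now and then, are a little off and sometimes report something else, mostly with a low value. They report only what shows in the picture. A call takes as long as a camera call. They do not tell look-alikes from the thing itself.
- find_in(camera, name): "bbox" ([left, top, right, bottom] in pixels, round what is visible of it).
The state is a dict: "time": time; "joint_positions": joint angles; "joint_velocities": joint speeds; "tau": joint torques, N m; "ee_pos": TCP position; "orientation": TCP orientation; "ft_force": force on the tool from outside, world axes, zero at the start; "ft_torque": the same for the moment, N m; "gripper_width": opening from 0.0 (shut) to 1.0 (fully open); "gripper_force": force on a finger pad.
Only numpy, scipy, OpenCV 4.12 (cv2) and the standard library are available. Lean on these libraries where they do the work, as an engineer would, in place of code of your own. Each camera call takes 0.05 s, during which the arm holds its last target. There are 200 camera calls.

### The job

Serve the dark chocolate muffin with the kitchen tongs: pick up the tongs, close their jaws on the dark muffin and lift it about 10 cm off the serving board. Touch the muffin with the tongs only, never with the fingers, and leave the plain muffin and the other things on the table where they are. Finish while still holding the tongs squeezed, with the muffin hanging clamped between both jaws in the air.

Things in the scene. Friction and masses are not known exactly. Their poses are not given: they have to be found in the camera images.
- tongs: Steel kitchen tongs lying flat, 225 mm long, 85 g, centre of mass about 75 mm ahead of the origin. Origin: underside of the dark hinge drum (28 mm across, 30 mm high) at the tail; x points from the drum to the jaws, y to the left arm, z up. Two arms, geared to move alike, sprung fully open: squeezing the soft grips closes the jaws, letting go opens them.
- tongs_grip (a point): Point midway between the two black soft grips, 97 mm ahead of the drum's origin, 15 mm above the tongs' underside; axes as the tongs. Grips 52 mm long (x), 30 mm high; over their outer faces (y) 54 to 56 mm when open, about 31 mm with the jaws on a muffin. Squeezing takes about 8 N at first, 11 N when the jaws meet the muffin; more force clamps it.
- tongs_jaws (a point): Point between the jaws where the item should be centred: 190 mm ahead of the drum's origin, 13.5 mm above the tongs' underside. Scooped steel jaws, 27 mm long, 20 mm high (from 2 to 22 mm above the underside). Inner faces 85 mm apart in their middle when open, 14 mm when shut; jaws move 1.95 times as far as the grips (grips at 47 mm: jaws 70 mm apart). 92 mm over the open jaws.
- tongs_left: Left arm of the tongs with its jaw (at the tongs' +y side); origin at its hinge in the drum.
- tongs_right: Right arm of the tongs with its jaw (at the tongs' -y side); origin at its hinge in the drum.
- muffin_dark: Dark brown chocolate mini muffin in a brown paper case, the one to lift: round, 35 g, 46 mm high; case 35 mm in diameter at the foot, 40 mm at 30 mm height, crown 47 mm in diameter above it. Origin at the centre of its underside, z up. Stands on the board.
- muffin_dark_center (a point): Middle of the dark muffin, on its axis 23 mm above its underside.
- muffin_plain: Golden mini muffin in a cream case, same size as the dark one, to be left alone; origin at the centre of its underside. It stands on the same board about 130 mm from the dark one.
- board: Light wooden serving board, fixed, 130 (x) x 250 (y) x 12 mm; origin under its centre, so its top is 12 mm above the table. The two muffins stand 65 mm to either side of its centre along its y; the dark one may be at either end. Its -x side faces the robot, free of obstacles.
- salt_shaker: Glass salt shaker with a metal top, 44 mm in diameter, 90 mm high, to be left alone; origin at the centre of its underside.
- kitchen_timer: White wind-up timer, 58 mm in diameter, 42 mm high, behind the board, to be left alone; origin at the centre of its underside.
- mug: White mug, 92 mm in diameter, 95 mm high, behind the board, to be left alone; origin at the centre of its underside.
Not all that is in view belongs to the job. Of the things that look like the muffin_dark, the larger one is meant.

How it is judged:
On the way, in this order (a step that is already met when the one before it is completed fails the run):
1. the tongs are gripped and lifted off the table (contact force between the fingers and tongs above 0.5 N and height (world z) of tongs_grip above 0.025 m), for 0.1 s.
2. both jaws clamp the dark muffin (contact force between each of tongs_left, tongs_right and muffin_dark above 0.3 N), for 0.2 s.
At the end, for the whole second after the job is handed in: Still holding: fingers on the tongs (over 1 N), both jaws pressing the dark muffin (over 0.3 N each), its middle over 105 mm above the table and within 45 mm of the jaw point, still (under 30 mm/s), not touched by the robot itself; plain muffin within 20 mm of its start (all of step 2 and height (world z) of muffin_dark_center above 0.105 m and distance between muffin_dark_center and tongs_jaws below 0.045 m and contact force between the fingers and tongs above 1 N and contact force between the arm and muffin_dark below 0.05 N and linear speed of muffin_dark below 0.03 m/s and distance of muffin_plain from where it was at the start of the episode below 0.02 m); the arm keeps its last pose, push and grip.
It fails at once if the fingers or the arm touch the dark muffin (contact force between the arm and muffin_dark above 0.5 N).
It fails at once if the plain muffin is pushed (20 mm) (distance of muffin_plain from where it was at the start of the episode above 0.02 m).
It fails at once if the salt shaker, timer or mug is pushed (20 mm) (distance of any of salt_shaker, kitchen_timer, mug from where it was at the start of the episode above 0.02 m).
It also fails if it takes over 45 s, if anything falls off the work surface, if the arm or the gripper's body presses on something with over 40 N, if the wrist force passes 120 N, or if a joint passes its speed limit or range.

## Working session

There is one attempt and no reset: what is moved stays moved. The work goes in short steps, Python scripts to look and compute and a tool call to move; the robot and the scene stay as the last step left them, time stands still between calls to the robot, and variables do not carry over. Pictures are saved under pics/ and viewed, at most 10 in all, crops included, and the job is handed in when it is done.

Besides the shell and the picture viewer there is one more tool, called after "Call:" by a JSON object that holds its "api" and its "payload", one argument or row to a line. carry_out: Moves the arm, as the interface text tells. Its arguments: {"type":"object","properties":{"hand":{"type":"array","items":{"type":"number"}},"translation":{"type":"array","items":{"type":"array","items":{"type":"number"}}},"twist":{"type":"array","items":{"type":"number"}},"force":{"type":"number"}},"required":["hand","translation","twist"]}

```bash
mkdir -p pics; python3 - <<'E'
from plant import *
import cv2,numpy as np
print(state())
for c in("scene","side"):
    r=read_camera(c); cv2.imwrite(f"pics/{c}0.png",r["pixels"])
    print(c,r["fx"],r["cx"],r["cy"],np.linalg.inv(r["camera_from_world"])[:3].round(3).tolist())
    for n in("tongs","muffin_dark","muffin_plain","board","salt_shaker","tongs_grip","tongs_jaws","kitchen_timer","mug"):
        print(n,[(np.round(d["bbox"]).tolist(),round(d["score"],2)) for d in find_in(c,n)][:3])
E
```

```text
{'time': 0.0, 'joint_positions': array([-0.10257284,  0.43521205,  0.02495026,  1.57407827, -0.01159683,
        1.13399633, -0.07509859]), 'joint_velocities': array([ 1.43493912e-03, -8.91906849e-05, -4.34617262e-04, -2.20743601e-03,
        6.90934386e-04,  6.52152756e-04, -6.52167935e-04]), 'tau': array([ 8.97134169e-05, -6.70461059e+01,  1.02531374e+00, -3.16203833e+01,
        1.55155628e-02,  1.25530543e-02, -1.11555586e-06]), 'ee_pos': array([ 6.24534305e-01, -5.81448941e-05,  2.49539754e-01]), 'orientation': array([-4.98298400e-04,  7.07132521e-01,  7.07080616e-01, -5.93026035e-04]), 'ft_force': array([ 0.79038883, -0.71391849,  0.04275273]), 'ft_torque': array([-0.03760432,  0.06811463, -0.02645305]), 'gripper_force': 0.0, 'gripper_width': 0.9983412286368735}
scene 595.8059338020154 316.94164825437844 245.2660741854641 [[-0.823, -0.384, 0.418, 0.038], [-0.568, 0.558, -0.605, 0.789], [-0.001, -0.736, -0.678, 0.968]]
tongs [([232.0, 323.0, 348.0, 368.0], 0.93)]
muffin_dark [([306.0, 228.0, 325.0, 250.0], 0.85), ([336.0, 285.0, 352.0, 300.0], 0.66), ([430.0, 235.0, 452.0, 268.0
[... 360 characters left out ...]
.5720559263768 322.9406998234402 242.1320558169282 [[-0.998, 0.043, -0.042, 0.645], [0.055, 0.37, -0.927, 1.064], [-0.024, -0.928, -0.372, 0.472]]
tongs [([319.0, 278.0, 436.0, 331.0], 0.97)]
muffin_dark [([297.0, 229.0, 316.0, 251.0], 0.96), ([364.0, 249.0, 382.0, 270.0], 0.49)]
muffin_plain [([301.0, 211.0, 319.0, 230.0], 0.65)]
board [([277.0, 222.0, 332.0, 262.0], 0.96)]
salt_shaker [([398.0, 194.0, 422.0, 234.0], 0.79)]
tongs_grip [([319.0, 277.0, 435.0, 332.0], 0.95)]
tongs_jaws [([315.0, 278.0, 438.0, 331.0], 0.57)]
kitchen_timer [([218.0, 244.0, 230.0, 256.0], 0.64)]
mug [([210.0, 197.0, 261.0, 244.0], 0.58), ([293.0, 230.0, 313.0, 252.0], 0.41), ([321.0, 278.0, 436.0, 332.0], 0.25)]
```

```bash
cat > h.py <<'E'
import numpy as np,cv2
def ray(r,u,v,z):
    M=np.linalg.inv(r["camera_from_world"]); d=M[:3,:3]@[(u-r["cx"])/r["fx"],(v-r["cy"])/r["fy"],1]
    o=M[:3,3]; return (o+d*(z-o[2])/d[2])[:2]
def proj(r,P):
    p=np.c_[np.atleast_2d(P),np.ones(len(np.atleast_2d(P)))]@r["camera_from_world"].T
    return np.c_[p[:,0]/p[:,2]*r["fx"]+r["cx"],p[:,1]/p[:,2]*r["fy"]+r["cy"]]
E
python3 - <<'E'
import cv2
a=cv2.imread("pics/scene0.png")[150:390,200:480];cv2.imwrite("pics/s1.png",cv2.resize(a,(700,600),interpolation=2))
a=cv2.imread("pics/side0.png")[180:350,200:450];cv2.imwrite("pics/d1.png",cv2.resize(a,(800,544),interpolation=2))
E
```

```text
(no output)
```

View pics/s1.png

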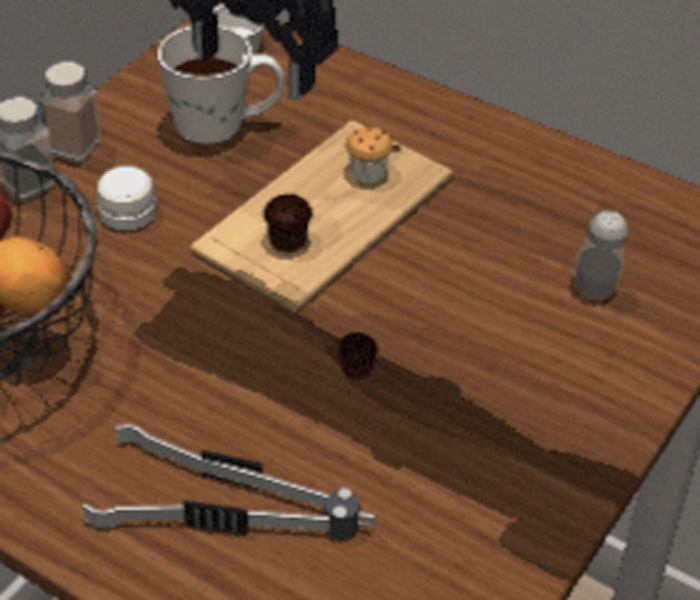

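View pics/d1.png

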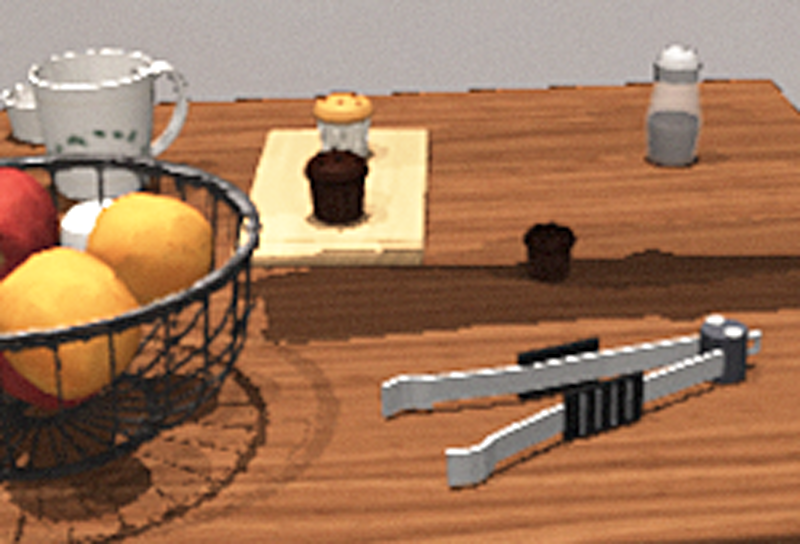

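The board lies square to the axes, with the dark muffin at px (315,240) scene / (306,240) side. The small look-alike is on the table, at (343,292) scene. The tongs lie with the drum at (337,352) and the jaws to the left, towards +x.

```bash
cat > m.py <<'E'
from plant import *
from h import *
from scipy.optimize import least_squares
R={c:read_camera(c) for c in("scene","side")}
S=lambda x,y:(200+x*.4,150+y*.4); D=lambda x,y:(200+x/3.2,180+y/3.2)
# corresponding top points: drum, tip a, tip b (z), triangulation-free check
pts={"drum":(S(343,502),D(724,327),.030),"tipA":(S(118,430),D(384,384),.022),"tipB":(S(85,507),D(449,454),.022)}
for n,(s,d,z) in pts.items(): print(n,ray(R["scene"],*s,z).round(4),ray(R["side"],*d,z).round(4))
W={}
for n,(s,d,z) in pts.items(): W[n]=(ray(R["scene"],*s,z)+ray(R["side"],*d,z))/2
mid=(W["tipA"]+W["tipB"])/2; v=mid-W["drum"]; print("len",np.linalg.norm(v),"yaw",np.degrees(np.arctan2(v[1],v[0])),"tip gap",np.linalg.norm(W["tipA"]-W["tipB"]))
for n,b,zt in(("muffin_dark",0.012,.046),("muffin_plain",0.012,.046),("salt_shaker",0,.09),("kitchen_timer",0,.042),("mug",0,.095)):
  for c in R:
    for d in find_in(c,n)[:2]:
      x=d["bbox"];print(n,c,round(d["score"],2),ray(R[c],(x[0]+x[2])/2,(x[1]+x[3])/2,b+zt/2).round(4))
for c in R:
  for n,p in(("basket",(S(0,260),D(250,210))),): print(c,n,ray(R[c],*p[c=="side"],.1).round(3))
E
python3 m.py
```

```text
drum [0.4126 0.1793] [0.4155 0.184 ]
tipA [0.6084 0.2177] [0.6141 0.2187]
tipB [0.5797 0.2929] [0.5847 0.298 ]
len 0.19755587495124632 yaw 22.355052780379964 tip gap 0.08255451454030949
muffin_dark scene 0.67 [ 0.6279 -0.0602]
muffin_dark side 0.78 [ 0.6379 -0.0454]
muffin_plain scene 0.58 [ 0.6259 -0.1906]
muffin_plain side 0.51 [ 0.6247 -0.1863]
salt_shaker scene 0.74 [ 0.3652 -0.1803]
salt_shaker side 0.92 [ 0.3752 -0.1523]
kitchen_timer scene 0.83 [ 0.7913 -0.0054]
mug scene 0.86 [ 0.7984 -0.1799]
mug side 0.8 [ 0.7955 -0.1431]
scene basket [0.763 0.177]
side basket [0.686 0.145]
```

Call:
{"api": "carry_out", "payload": {
  "hand": [0, 0, 0, 0, 0],
  "translation": [
    [-0.02, 0.036, 0],
    [-0.02, 0.036, 0],
    [-0.02, 0.036, 0],
    [-0.02, 0.036, 0],
    [-0.02, 0.036, 0]
  ],
  "twist": [-8, -8, -8, -8, -8],
  "force": 20
}}

```text
time: 2.22
ee_pos: [0.5243, 0.1811, 0.2505]
orientation: [-0.0, 0.907, 0.42, 0.0]
ft_force: [0.9, -0.1, 0.1]
gripper_width: 1.0
gripper_force: 0.0
```

Call:
{"api": "carry_out", "payload": {
  "hand": [0, 0, 0, 0, 0],
  "translation": [
    [-0.01, 0.019, -0.02],
    [-0.01, 0.019, -0.02],
    [0, 0, -0.02],
    [0, 0, 0],
    [0, 0, 0]
  ],
  "twist": [-9.2, -9.2, -9.2, 0, 0]
}}

```text
time: 2.85
ee_pos: [0.5055, 0.2178, 0.1911]
orientation: [-0.0, 0.981, 0.196, 0.0]
ft_force: [-0.5, -0.9, 0.2]
gripper_width: 0.999
gripper_force: 0.0
```

```bash
python3 - <<'E'
from plant import *
from h import *
s=state();print(s["ee_pos"],s["orientation"],s["joint_positions"])
r=read_camera("wrist");cv2.imwrite("pics/w1.png",r["pixels"])
print(np.linalg.inv(r["camera_from_world"])[:3].round(3),r["fx"])
for n in("tongs","tongs_grip","tongs_jaws","tongs_left","tongs_right"):print(n,[(np.round(d["bbox"]).tolist(),round(d["score"],2)) for d in find_in("wrist",n)][:2])
r=read_camera("scene");print("decoy",ray(r,344,292,.018))
E
```

```text
[0.50554059 0.21783089 0.19108534] [-2.63475418e-05  9.80672295e-01  1.95657020e-01  4.24716495e-04] [-0.63766483  0.37196142  0.17755613  1.84369287 -0.079823    0.93196638
 -1.60135668]
[[ 0.383 -0.891 -0.244  0.567]
 [-0.924 -0.369 -0.102  0.244]
 [ 0.001  0.264 -0.965  0.314]] 340.02255354590415
tongs [([268.0, 104.0, 382.0, 352.0], 0.86)]
tongs_grip [([264.0, 102.0, 378.0, 351.0], 0.85)]
tongs_jaws [([330.0, 108.0, 377.0, 317.0], 0.51)]
tongs_left [([269.0, 102.0, 313.0, 321.0], 0.92)]
tongs_right [([267.0, 104.0, 311.0, 318.0], 0.59)]
decoy [0.49161854 0.03099869]
```

View pics/w1.png

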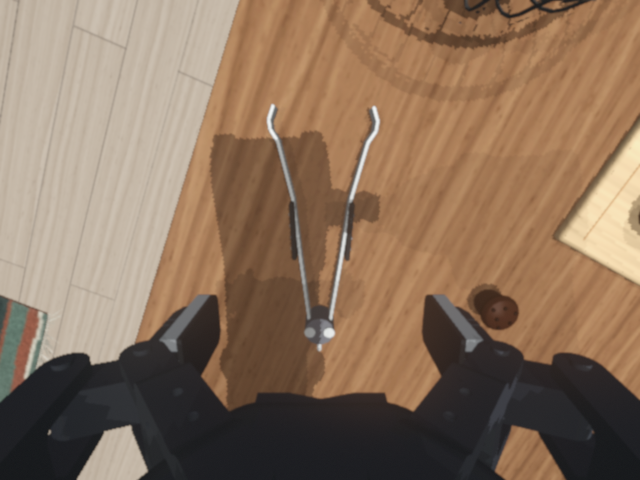

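Looking down at the tongs: drum top at (319,328), jaw tips at (271,107) and (376,109), black grips centred at (294,231) and (349,231). The board edge and decoy (496,310) are to the right.

```bash
python3 - <<'E'
from plant import *
from h import *
r=read_camera("wrist")
P={k:ray(r,u,v,z) for k,u,v,z in(("drum",319.5,328,.03),("a",272,106,.022),("b",375,108,.022),("ga",294,231,.022),("gb",349,231,.022))}
for k in P:print(k,P[k].round(4))
m=(P["a"]+P["b"])/2;v=m-P["drum"];g=(P["ga"]+P["gb"])/2
yaw=np.arctan2(v[1],v[0]);print(np.linalg.norm(v),np.degrees(yaw),np.linalg.norm(P["a"]-P["b"]),"gripmid",g,"from drum",P["drum"]+.097*v/np.linalg.norm(v),"from jaw",m-.1065*v/np.linalg.norm(v))
v2=g-P["drum"];print(np.degrees(np.arctan2(v2[1],v2[0])),np.linalg.norm(v2), np.linalg.norm(P["ga"]-P["gb"]))
E
```

```text
drum [0.4182 0.1839]
a [0.583  0.2927]
b [0.613  0.2157]
ga [0.4936 0.2392]
gb [0.512  0.1944]
0.19308809396313845 21.35005710032453 0.08266759997270334 gripmid [0.50281497 0.21679584] from drum [0.50850476 0.21926359] from jaw [0.49880739 0.21547298]
21.20685881501933 0.09080253712891671 0.048506094139776475
```

Call:
{"api": "carry_out", "payload": {
  "hand": [0, 0, 0, 0, 0],
  "translation": [
    [-0.0015, -0.001, -0.04],
    [0, 0, -0.04],
    [0, 0, -0.04],
    [0, 0, -0.03],
    [0, 0, -0.018]
  ],
  "twist": [-1, 0, 0, 0, 0]
}}

```text
time: 3.88
ee_pos: [0.503, 0.2167, 0.0208]
orientation: [0.0, 0.983, 0.186, -0.001]
ft_force: [-0.1, -0.2, -0.3]
gripper_width: 0.999
gripper_force: 0.0
```

Call:
{"api": "carry_out", "payload": {
  "hand": [0.1, 0.2, 0.3, 0.36, 0.4],
  "translation": [
    [0, 0, 0],
    [0, 0, 0],
    [0, 0, 0],
    [0, 0, 0],
    [0, 0, 0]
  ],
  "twist": [0, 0, 0, 0, 0]
}}

```text
time: 4.5
ee_pos: [0.5043, 0.2174, 0.0236]
orientation: [-0.0, 0.983, 0.186, 0.001]
ft_force: [-1.3, -1.1, 10.9]
gripper_width: 0.602
gripper_force: 10.7
```

Call:
{"api": "carry_out", "payload": {
  "hand": [0.4, 0.4, 0.4, 0.4, 0.4],
  "translation": [
    [0, 0, 0],
    [0, 0, 0],
    [0, 0, 0],
    [0, 0, 0],
    [0, 0, 0]
  ],
  "twist": [0, 0, 0, 0, 0]
}}

```text
time: 5.12
ee_pos: [0.5043, 0.2173, 0.0236]
orientation: [-0.0, 0.983, 0.186, 0.001]
ft_force: [-0.6, -0.4, 10.4]
gripper_width: 0.606
gripper_force: 10.7
```

Call:
{"api": "carry_out", "payload": {
  "hand": [0.41, 0.41, 0.41, 0.41, 0.41],
  "translation": [
    [0, 0, 0.01],
    [0, 0, 0.02],
    [0, 0, 0.03],
    [0, 0, 0.03],
    [0, 0, 0]
  ],
  "twist": [0, 0, 0, 0, 0]
}}

```text
time: 5.75
ee_pos: [0.5048, 0.2176, 0.1149]
orientation: [-0.001, 0.983, 0.186, 0.002]
ft_force: [-0.4, 0.6, -1.1]
gripper_width: 0.59
gripper_force: 7.6
```

```bash
python3 - <<'E'
from plant import *
from h import *
s=state();print(s["ee_pos"],s["orientation"],s["gripper_width"],s["gripper_force"],s["ft_force"])
r=read_camera("scene");q=read_camera("side");w=read_camera("wrist")
cv2.imwrite("pics/c2.png",np.vstack([np.hstack([cv2.resize(r["pixels"][200:380,220:460],(400,300)),cv2.resize(q["pixels"][190:340,250:450],(400,300))]),np.hstack([cv2.resize(w["pixels"],(400,300))]*2)]))
E
```

```text
[0.50483091 0.21758178 0.11489954] [-7.12363258e-04  9.82622883e-01  1.85599735e-01  2.12143444e-03] 0.589982771149971 7.590452581644058 [-0.40916163  0.56858305 -1.08415052]
```

View pics/c2.png

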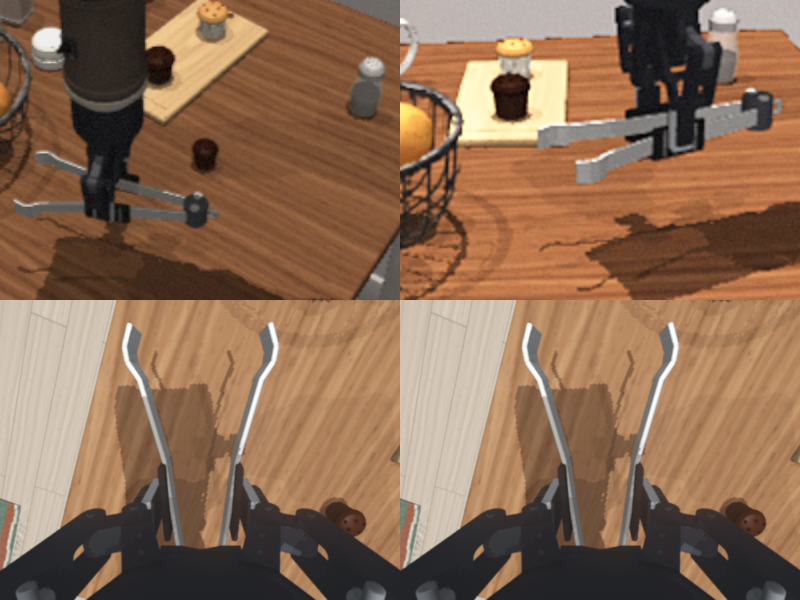

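The tongs are held, level, jaws open; in the wrist view the tips are at about (206,40) and (435,38) full-scale. Next I work out where the jaws are relative to the TCP.

```bash
python3 - <<'E'
from plant import *
from h import *
s=state();r=read_camera("wrist");z=s["ee_pos"][2]-.0016
a=ray(r,207,40,z);b=ray(r,435,38,z);m=(a+b)/2;print(a,b,np.linalg.norm(a-b))
q=s["orientation"];th=2*np.arctan2(q[2],q[1]);print("toolyaw",np.degrees(th))
d=m-s["ee_pos"][:2];c,n=np.cos(th),np.sin(th);print("tip fwd",c*d[0]+n*d[1],"left",-n*d[0]+c*d[1])
g=r["pixels"][:130,150:480];cv2.imwrite("pics/w2.png",cv2.resize(g,None,fx=2.4,fy=2.4,interpolation=2))
for cam in("scene","side"):
  R=read_camera(cam)
  for nme in("muffin_dark","board"):
    for k in find_in(cam,nme)[:2]:
      x=k["bbox"];print(cam,nme,round(k["score"],2),np.round(x),ray(R,(x[0]+x[2])/2,x[3],.012),ray(R,(x[0]+x[2])/2,(x[1]+x[3])/2,.037))
E
```

```text
[0.58379527 0.28901678] [0.61145148 0.2199465 ] 0.07440140457828986
toolyaw 21.402565154140113
tip fwd 0.10186726569596899 left 0.0005520667806166446
scene muffin_dark 0.65 [309. 225. 326. 251.] [ 0.61600018 -0.04843964] [ 0.62605981 -0.06307631]
scene muffin_dark 0.55 [335. 285. 351. 302.] [0.48089865 0.05055737] [0.48207583 0.05004005]
scene board 0.95 [305. 202. 381. 273.] [ 0.52800793 -0.02144206] [ 0.57866621 -0.09884878]
scene board 0.71 [429. 234. 452. 269.] [ 0.35201948 -0.15836417] [ 0.36869173 -0.18479881]
side muffin_dark 0.72 [295. 228. 314. 249.] [ 0.63635212 -0.04403254] [ 0.6353963  -0.04489416]
side board 0.56 [281. 219. 334. 268.] [0.6322833  0.06021387] [ 0.62930668 -0.01295209]
```

View pics/w2.png

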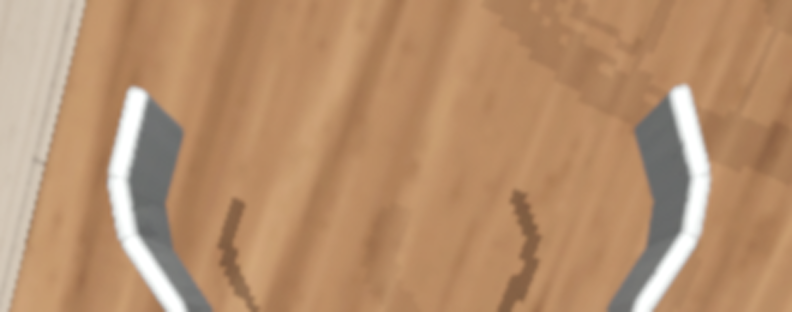

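Call:
{"api": "carry_out", "payload": {
  "hand": [0.41, 0.41, 0.41, 0.41, 0.41],
  "translation": [
    [0, -0.01, 0.02],
    [0, -0.02, 0.02],
    [0, -0.03, 0.02],
    [0, -0.03, 0],
    [0, -0.03, 0]
  ],
  "twist": [0, -3, -4, -4, -4]
}}

```text
time: 6.88
ee_pos: [0.5031, 0.0953, 0.1717]
orientation: [0.0, 0.999, 0.054, -0.0]
ft_force: [0.2, -0.9, -1.3]
gripper_width: 0.593
gripper_force: 7.6
```

Call:
{"api": "carry_out", "payload": {
  "hand": [0.41, 0.41, 0.41, 0.41, 0.41],
  "translation": [
    [0.01, -0.03, 0],
    [0.01, -0.03, 0],
    [0.01, -0.03, 0],
    [0, -0.03, 0],
    [0, -0.02, 0]
  ],
  "twist": [-4, -2.4, 0, 0, 0]
}}

```text
time: 7.5
ee_pos: [0.5326, -0.0458, 0.1712]
orientation: [0.0, 1.0, -0.002, -0.001]
ft_force: [-0.2, 0.2, -1.5]
gripper_width: 0.594
gripper_force: 7.6
```

Call:
{"api": "carry_out", "payload": {
  "hand": [0.41, 0.41, 0.41, 0.41, 0.41],
  "translation": [
    [0, -0.01, 0],
    [0, 0, 0],
    [0, 0, 0],
    [0, 0, 0],
    [0, 0, 0]
  ],
  "twist": [0, 0, 0, 0, 0]
}}

```text
time: 8.12
ee_pos: [0.5336, -0.0524, 0.1723]
orientation: [-0.0, 1.0, 0.0, 0.0]
ft_force: [0.7, -0.2, -0.8]
gripper_width: 0.594
gripper_force: 7.6
```

```bash
python3 - <<'E'
from plant import *
from h import *
s=state();print(s["ee_pos"],s["orientation"],s["gripper_width"],s["gripper_force"],s["joint_positions"])
w=read_camera("wrist");cv2.imwrite("pics/w3.png",w["pixels"])
for n in("muffin_dark","muffin_plain"):
  for d in find_in("wrist",n)[:2]:
    x=d["bbox"];print(n,d["score"],np.round(x),ray(w,(x[0]+x[2])/2,(x[1]+x[3])/2,.045))
E
```

```text
[ 0.53357152 -0.05235419  0.17233412] [-7.73967373e-05  9.99999887e-01  4.68635496e-04  2.00473197e-05] 0.5938363816783849 7.5888946652412415 [-0.25411154  0.38006169  0.33435014  1.90779159 -0.15892942  0.87916714
 -1.41003941]
muffin_dark 0.83 [197. 254. 238. 301.] [0.50297575 0.02919825]
muffin_dark 0.65 [471.  78. 549. 149.] [ 0.62409532 -0.18250535]
muffin_plain 0.58 [470.  76. 551. 148.] [ 0.62510209 -0.18280642]
```

View pics/w3.png

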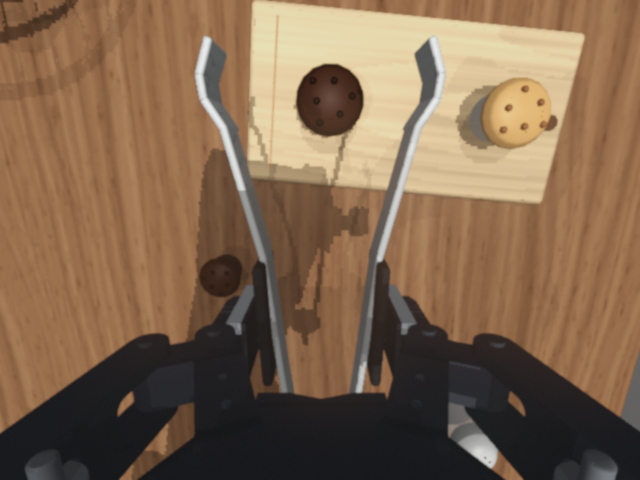

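Dark muffin crown is at (330,100), between the jaws (scoops at (199,80) and (440,78)); plain one at (515,112).

```bash
python3 - <<'E'
from plant import *
from h import *
w=read_camera("wrist");s=state();z=s["ee_pos"][2]-.0016
print("muffin",ray(w,330,100,.045),"jaw",(ray(w,199,76,z)+ray(w,441,75,z))/2,"tip",(ray(w,207,40,z)+ray(w,435,38,z))/2, s["ee_pos"])
E
```

```text
muffin [ 0.63277499 -0.05841733] jaw [ 0.62429285 -0.05177119] tip [ 0.63519043 -0.05209675] [ 0.53352641 -0.05284196  0.17234558]
```

Call:
{"api": "carry_out", "payload": {
  "hand": [0.41, 0.41, 0.41, 0.41, 0.41],
  "translation": [
    [0.004, -0.0035, 0],
    [0.004, -0.0035, -0.01],
    [0, 0, -0.025],
    [0, 0, -0.03],
    [0, 0, -0.025]
  ],
  "twist": [0, 0, 0, 0, 0]
}}

```text
time: 8.95
ee_pos: [0.5413, -0.0604, 0.0806]
orientation: [0.0, 1.0, -0.0, -0.0]
ft_force: [-0.4, 0.1, -0.5]
gripper_width: 0.595
gripper_force: 7.6
```

Call:
{"api": "carry_out", "payload": {
  "hand": [0.41, 0.41, 0.41, 0.41, 0.41],
  "translation": [
    [0, 0, -0.02],
    [0, 0, -0.012],
    [0, 0, -0.006],
    [0, 0, 0],
    [0, 0, 0]
  ],
  "twist": [0, 0, 0, 0, 0]
}}

```text
time: 9.57
ee_pos: [0.542, -0.0601, 0.0449]
orientation: [0.0, 1.0, -0.0, 0.001]
ft_force: [1.1, 0.0, -1.3]
gripper_width: 0.591
gripper_force: 7.6
```

```bash
python3 - <<'E'
from plant import *
from h import *
s=state();print(s["ee_pos"],s["gripper_width"],s["gripper_force"],s["ft_force"])
r=read_camera("scene");q=read_camera("side");w=read_camera("wrist")
cv2.imwrite("pics/c3.png",np.vstack([np.hstack([cv2.resize(r["pixels"][170:305,240:420],(400,300)),cv2.resize(q["pixels"][185:290,250:390],(400,300))]),cv2.resize(w["pixels"][:220],(800,300))]))
E
```

```text
[ 0.54198484 -0.0600697   0.04492075] 0.5910892825051949 7.589098960161209 [ 1.11179722  0.01505636 -1.2860318 ]
```

View pics/c3.png

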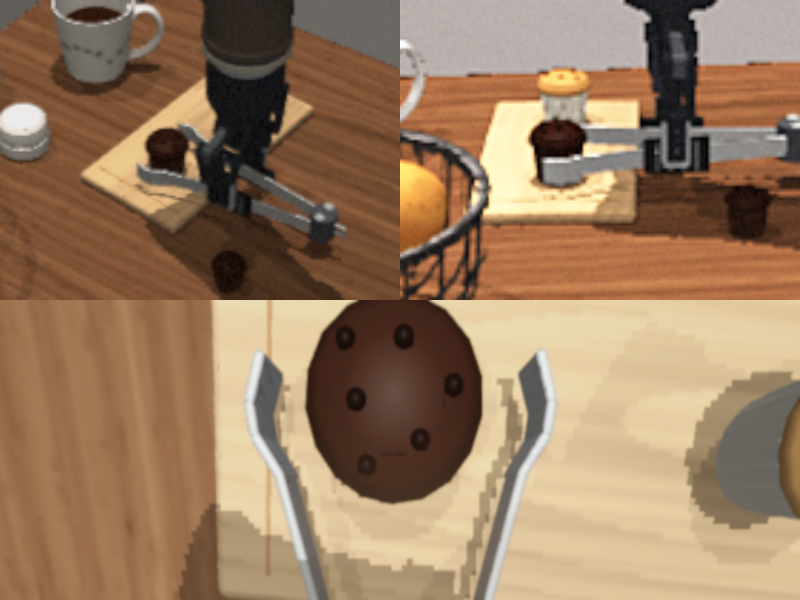

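The muffin sits centred between the open jaws, which are below the crown. Close in a ramp.

Call:
{"api": "carry_out", "payload": {
  "hand": [0.45, 0.49, 0.53, 0.57, 0.6],
  "translation": [
    [0, 0, 0],
    [0, 0, 0],
    [0, 0, 0],
    [0, 0, 0],
    [0, 0, 0]
  ],
  "twist": [0, 0, 0, 0, 0],
  "force": 30
}}

```text
time: 10.35
ee_pos: [0.5415, -0.06, 0.0443]
orientation: [0.0, 1.0, -0.0, -0.0]
ft_force: [0.5, -0.9, -2.0]
gripper_width: 0.404
gripper_force: 11.4
```

Call:
{"api": "carry_out", "payload": {
  "hand": [0.63, 0.66, 0.7, 0.75, 0.8],
  "translation": [
    [0, 0, 0],
    [0, 0, 0],
    [0, 0, 0],
    [0, 0, 0],
    [0, 0, 0]
  ],
  "twist": [0, 0, 0, 0, 0]
}}

```text
time: 10.98
ee_pos: [0.5415, -0.06, 0.0443]
orientation: [0.0, 1.0, -0.0, 0.0]
ft_force: [-0.0, -0.2, -0.4]
gripper_width: 0.366
gripper_force: 29.6
```

Call:
{"api": "carry_out", "payload": {
  "hand": [0.8, 0.8, 0.8, 0.8, 0.8],
  "translation": [
    [0, 0, 0],
    [0, 0, 0],
    [0, 0, 0],
    [0, 0, 0.005],
    [0, 0, 0.005]
  ],
  "twist": [0, 0, 0, 0, 0]
}}

```text
time: 11.6
ee_pos: [0.5415, -0.0601, 0.0547]
orientation: [0.0, 1.0, -0.0, -0.0]
ft_force: [0.5, -1.8, -0.8]
gripper_width: 0.36
gripper_force: 29.7
```

Call:
{"api": "carry_out", "payload": {
  "hand": [0.8, 0.8, 0.8, 0.8, 0.8],
  "translation": [
    [0, 0, 0.008],
    [0, 0, 0.012],
    [0, 0, 0.015],
    [0, 0, 0.015],
    [0, 0, 0.015]
  ],
  "twist": [0, 0, 0, 0, 0]
}}

```text
time: 12.22
ee_pos: [0.5416, -0.06, 0.1206]
orientation: [-0.0, 1.0, -0.0, 0.0]
ft_force: [0.5, -0.1, -1.3]
gripper_width: 0.366
gripper_force: 29.7
```

Call:
{"api": "carry_out", "payload": {
  "hand": [0.8, 0.8, 0.8, 0.8, 0.8],
  "translation": [
    [0, 0, 0.015],
    [0, 0, 0.012],
    [0, 0, 0.005],
    [0, 0, 0],
    [0, 0, 0]
  ],
  "twist": [0, 0, 0, 0, 0]
}}

```text
time: 12.85
ee_pos: [0.5412, -0.0599, 0.1508]
orientation: [0.0, 1.0, 0.0, -0.0]
ft_force: [-0.9, -0.8, -1.1]
gripper_width: 0.361
gripper_force: 29.7
```

```bash
python3 - <<'E'
from plant import *
from h import *
s=state();print(s["ee_pos"],s["gripper_width"],s["gripper_force"],s["ft_force"])
r=read_camera("scene");q=read_camera("side");w=read_camera("wrist")
cv2.imwrite("pics/c4.png",np.vstack([np.hstack([cv2.resize(r["pixels"][150:285,240:420],(400,300)),cv2.resize(q["pixels"][145:265,250:410],(400,300))]),cv2.resize(w["pixels"][:220],(800,300))]))
E
```

```text
[ 0.54115464 -0.05993253  0.15081626] 0.36066983304998396 29.727593602146953 [-0.88681817 -0.84117018 -1.08145083]
```

View pics/c4.png

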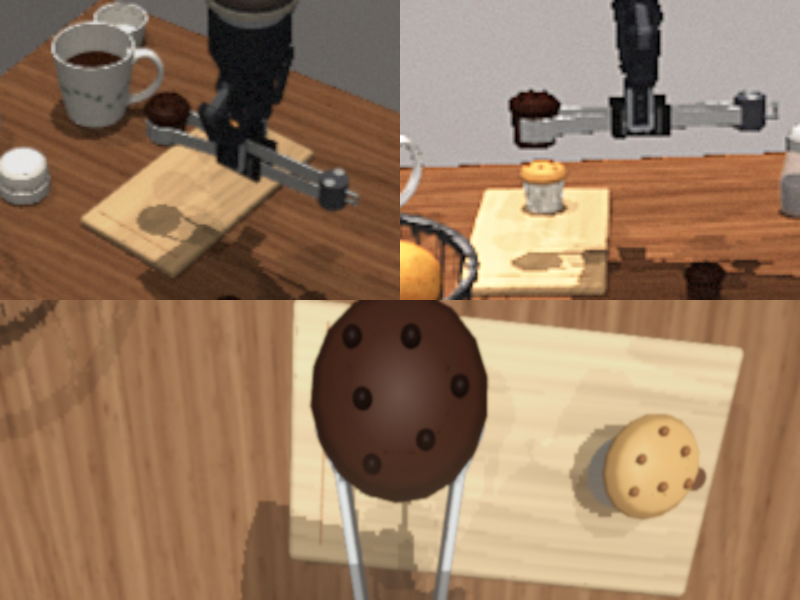

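The muffin hangs clamped between the jaws, about 10 cm above the board, and the plain muffin hasn't moved.

```bash
python3 -c "
from plant import *
print(sign_off())"
```

```text
the job is handed in; nothing more can be done
None
```

The dark muffin is clamped in the squeezed tongs, about 10 cm above the board, with the plain muffin left in place; the job is handed in, but no verdict was returned.

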